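Check the warmth of an upturned bowl with a contact thermometer

ROBOT

A 7-joint arm with a two-finger parallel gripper is mounted at the origin on a cart in front of the work surface, level with it; the furniture and walls round the work are solid. World frame = base frame: x ahead of the robot, y to its left, z up, the work surface at z = 0. Lengths are in m, angles in rad, forces in N, time in s.
With the tool pointing down it reaches from about 0.4 to 0.85 m from the base axis. Payload 4.5 kg.
Tool frame: the origin (TCP) lies at the very end of the fingers, on their centre line; the grasp point (between the pads) lies 19 mm behind it; z points along the fingers, y is the line along which they close (so a half turn about z gives the same grasp; the last joint's range is limited). The gripper opens to 85 mm and grips with 20 to 120 N. Pads are 22 mm wide; open, the fingers measure 114 mm over their backs; the gripper's body (76 mm by 85 mm) begins 54 mm behind the grasp point. The pads swing forward as they close: fully open they stand 13 mm farther back than shut.
Start: joints at [-1.082, 0.689, -0.195, 1.565, 0.157, 0.902, -0.215], TCP at [0.275, 0.562, 0.196] pointing down, gripper open.
Joint ranges: [-3.01, 3.01], [-0.46, 2.08], [-1.47, 1.51], [0.13, 2.56], [-1, 4.14], [0.04, 2.09], [-2.66, 2.66]. Speed limits (rad/s): [2.57, 2.57, 3.14, 3.14, 3.14, 3.14, 3.14].

INTERFACE

Orientations are given as a rotation vector (axis times angle).
In Python, from bench import bot, read_camera, workorder gives the robot as it stands. Calls block until the motion is done:
- bot.movep(position, orientation): joint-space move of the TCP to a pose.
- bot.line_to(position, rotation=None, rate=0.15, stop_force=None): straight line of the TCP; rotation=None keeps the orientation; rate is the mean speed in m/s. With stop_force (N) it stops when the force on the tool has changed by that much, and returns True; else False.
- bot.move_joints(angles): joint-space move.
- bot.set_gripper(opening): finger opening in m; the grip force is fixed at half the most; returns when the fingers have stopped.
- bot.hold(seconds).
- bot.inverse_kinematics(position, orientation): joint angles nearest the present ones, or None.
- read_camera(name): name is "scene" or "side" or "wrist"; returns a dict with "image" (384x512x3 uint8, blue, green, red), "camera_matrix" (3x3 intrinsics, pixels), "world_from_camera" (4x4, takes a point from camera to world coordinates); the wrist camera has in their place "mount" (4x4, takes a point from camera to tool coordinates, whose origin is the TCP and whose axes are the flange's). Camera axes: x right, y up, looking along -z (the intrinsics and any distortion apply to the point x, -y, -z); pixel columns grow to the right and rows downward; lengths in m; the calibration is good to about 2 mm. A picture is of the moment at which its call begins: read the wrist's pose just before it. There is no depth.
A pose or a line that the arm cannot do raises bot.MotionError and nothing moves.
- workorder.finish_job(): hands the job in; it is judged then, once.
Readings, each from a call of its own:
- bot.current_t(): time.
- bot.current_joints(): joint angles.
- bot.current_qvel(): joint speeds.
- bot.current_tau(): joint torques, N m.
- bot.current_ee_pos(): TCP position.
- bot.current_tcp_rot(): TCP orientation.
- bot.current_wrist_force(): force on the tool from outside, world axes, zero at the start.
- bot.current_wrist_torque(): the same for the moment, N m.
- bot.current_gripper_width(): finger opening in m.
- bot.current_gripper_force(): force on a finger pad.
Only numpy, scipy, OpenCV 4.12 (cv2) and the standard library are available. Lean on these libraries where they do the work, as an engineer would, in place of code of your own. Each camera call takes 0.05 s, during which the arm holds its last target. There are 200 camera calls.

TASK

A washed bowl stands mouth-down beside two cups; check its warmth: take the contact thermometer out of its leaning holder and hold it upright on the upturned bowl, its spring tip inside the ring printed on the bowl's foot, pressed lightly so that the tip gives about half its 14 mm travel. Finish still holding it there, with only the bowl under it, and do not shift the bowl or the other things on the worktop.

Things in the scene. Friction and masses are not known exactly. Their poses are not given: they have to be found in the camera images.
- probe: contact thermometer, 148 mm long, 0.13 kg. Origin: face of its tip when fully out; z runs along its axis to the handle's top. From the tip: 7 mm rod with a 10 mm disc face, to 22 mm; square sleeve 14 mm wide to 72; collar 30 mm square to 77, resting on the holder's mouth; black handle 24 mm square to 148, flat faces across x and y, display on -x. Grip it about 112 mm from the tip
- probe_tip (a joint): how far the spring tip is pushed in: 0 fully out, 0.014 m fully in; spring 300 N/m, no preload (7 mm in is 2.1 N)
- tip_face (a point): centre of the tip's face (moves with the tip; same axes as the probe)
- holder: fixed; dark foot plate 105 (x) x 75 (y) x 14 mm, origin at the centre of its underside; on it a grey square sleeve, 75 mm long, 25 mm wide outside, 17 inside, leaning 18 degrees from vertical towards the holder's -x, mouth 90 mm above the worktop. The thermometer stands in it along the sleeve's axis with 3 mm play; draw it out at least 75 mm along that axis
- bowl: white china bowl, 119 mm across the rim, 76 mm high, 0.31 kg, standing loose mouth-down. Origin at the middle of its foot, now on top, 76 mm above the worktop; its own z points down
- ring_mark (a point): centre of the dark thin printed ring (24 mm inside diameter) on the bowl's upturned foot, level with the flat foot
- cup_a: white china cup with a handle, 95 x 74 mm, 54 mm high, mouth-up; leave alone. Origin at the centre of its underside
- cup_b: white china cup with a handle, 83 x 76 mm, 54 mm high, mouth-up; leave alone. Origin at the centre of its underside
- jam: foil jam portion cup, 64 x 58 x 27 mm, near the front edge; leave alone. Origin at the centre of its underside

How it is judged:
By the outcome, as a careful person would: the job done as asked, in the order asked, and still so for the second after the job is handed in, while the arm keeps its last pose, push and grip.
It also fails if it takes over 35 s, if anything falls off the work surface, if the arm or the gripper's body presses on something with over 40 N, if the wrist force passes 120 N, or if a joint passes its speed limit or range.

## Working session

There is one attempt and no reset: what is moved stays moved. The work goes in short steps, each a Python script; the robot and the scene stay as the last script left them, time stands still between calls to the robot, and variables do not carry over. Pictures are saved under pics/ and viewed, at most 10 in all, crops included, and the job is handed in when it is done.

```bash
ls; mkdir -p pics
python3 - <<'E'
from bench import bot, read_camera
import cv2,numpy as np
np.set_printoptions(precision=4,suppress=True)
ims=[]
for n in ["scene","side"]:
    d=read_camera(n); cv2.imwrite(f"pics/{n}0.png",d["image"])
    print(n,d["camera_matrix"],d["world_from_camera"],[k for k in d], d.get("distortion"))
d=read_camera("wrist");print(d["mount"],d["camera_matrix"]);cv2.imwrite("pics/wrist0.png",d["image"])
print(bot.current_t(),bot.current_ee_pos(),bot.current_tcp_rot())
E
```

```text
pics
scene [[463.9432   0.     255.4819]
 [  0.     463.9432 188.9342]
 [  0.       0.       1.    ]] [[ 0.6484  0.5193 -0.5568 -0.0452]
 [-0.7613  0.4394 -0.4768 -0.4269]
 [-0.003   0.733   0.6802  0.7312]
 [ 0.      0.      0.      1.    ]] ['image', 'camera_matrix', 'world_from_camera'] None
side [[414.4913   0.     260.251 ]
 [  0.     414.4913 193.9132]
 [  0.       0.       1.    ]] [[ 0.8445  0.2723 -0.4611  0.1059]
 [-0.5354  0.4133 -0.7366 -0.6297]
 [-0.01    0.8689  0.4948  0.508 ]
 [ 0.      0.      0.      1.    ]] ['image', 'camera_matrix', 'world_from_camera'] None
[[-0.0002  0.9585  0.285   0.0718]
 [ 1.      0.0001  0.0004  0.    ]
 [ 0.0003  0.285  -0.9585 -0.1784]
 [ 0.      0.      0.      1.    ]] [[333.2902   0.     252.4757]
 [  0.     333.2902 192.4275]
 [  0.       0.       1.    ]]
0.15 [0.2743 0.561  0.1949] [-0.7081 -3.0605  0.0021]
```

View pics/scene0.png

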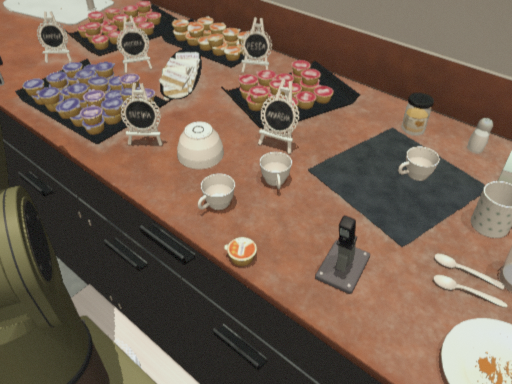

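View pics/side0.png

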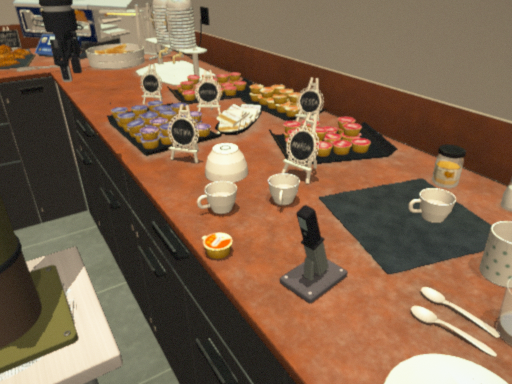

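The scene view shows the bowl's foot near (200,129) and the thermometer and holder near (345,250). The side view shows them near (226,149) and (312,250). I'll enlarge these areas.

Run:
```python
import cv2,numpy as np
def c(n,x,y,w,h,s): return cv2.resize(cv2.imread(f"pics/{n}0.png")[y:y+h,x:x+w],None,fx=s,fy=s,interpolation=cv2.INTER_CUBIC)
# each holder 80x100 at x5 -> 400x500 
cv2.imwrite("pics/hold.png",np.hstack([c("scene",305,205,80,100,5),c("side",275,200,80,100,5)]))
cv2.imwrite("pics/bowl.png",np.hstack([c("scene",170,115,60,60,6.6666),c("side",198,135,60,60,6.6666)]))
```

```text
(no output)
```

View pics/hold.png

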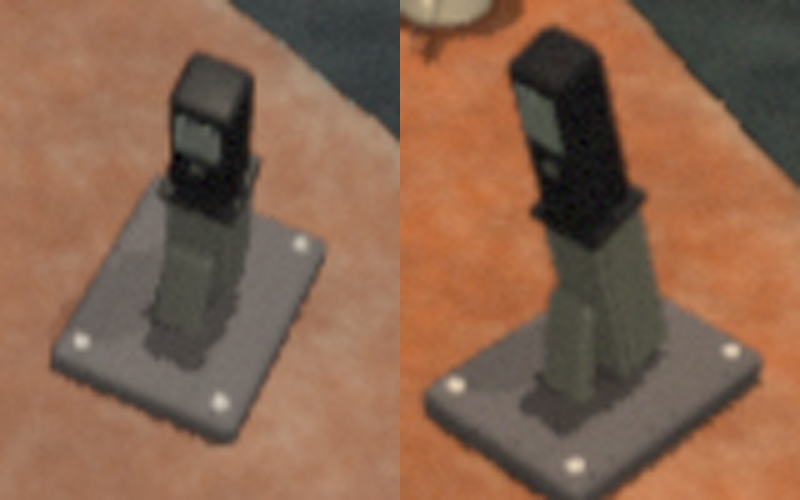

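View pics/bowl.png

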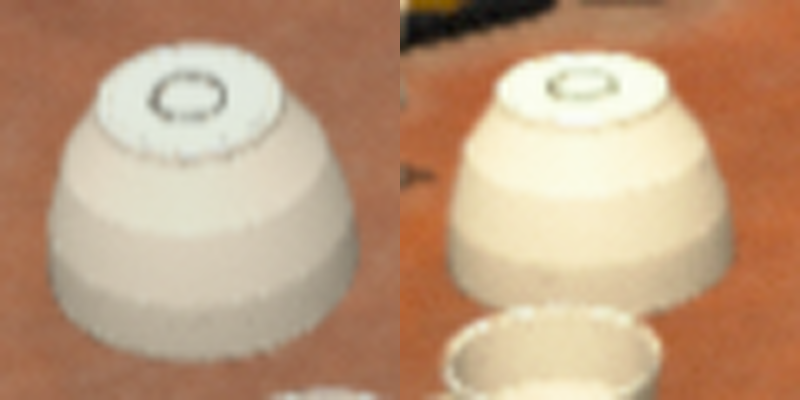

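```bash
cat > h.py <<'E'
import numpy as np,cv2,json
from scipy.optimize import least_squares
np.set_printoptions(precision=4,suppress=True)
CAM={"scene":(463.9432,255.4819,188.9342,[[0.6484,0.5193,-0.5568,-0.0452],[-0.7613,0.4394,-0.4768,-0.4269],[-0.003,0.733,0.6802,0.7312]]),
"side":(414.4913,260.251,193.9132,[[0.8445,0.2723,-0.4611,0.1059],[-0.5354,0.4133,-0.7366,-0.6297],[-0.01,0.8689,0.4948,0.508]])}
def proj(n,P):
    f,cx,cy,T=CAM[n];T=np.array(T);q=(np.asarray(P)-T[:,3])@T[:,:3]
    return np.stack([cx+f*q[...,0]/-q[...,2],cy-f*q[...,1]/-q[...,2]],-1)
def crop(x0,y0,s,u,v): return np.array([x0+(u+.5)/s-.5,y0+(v+.5)/s-.5])
def tri(a,b):
    r=least_squares(lambda P:np.r_[proj("scene",P)-a,proj("side",P)-b],[.5,0,.05]);return r.x,np.abs(r.fun).max()
E
python3 - <<'E'
from h import *
S=lambda u,v:crop(305,205,5,u,v); D=lambda u,v:crop(275,200,5,u-400,v)
B=lambda u,v:crop(170,115,6.6667,u,v); C=lambda u,v:crop(198,135,6.6667,u-400,v)
pts=dict(ring=(B(188,97),C(584,85)),foot=(B(190,101),C(582,90)),s1=(S(82,341),D(455,384)),s2=(S(220,402),D(575,465)),s3=(S(300,243),D(731,351)),top=(S(211,79),D(559,53)))
for k,v in pts.items(): print(k,*tri(*v))
# model fit: X,Y,yaw,offset of mouth centre along holder x
def model(p):
    X,Y,yaw,o=p
    R=np.array([[np.cos(yaw),-np.sin(yaw),0],[np.sin(yaw),np.cos(yaw),0],[0,0,1]]);a=np.radians(18)
    ax=np.array([-np.sin(a),0,np.cos(a)]);ex=np.array([np.cos(a),0,np.sin(a)]);ey=np.array([0,1,0])
    m=np.array([o,0,.09]);tip=m-.072*ax
    W=lambda q:R@q+[X,Y,0]
    return R,W,tip,ax,ex,ey
def full(p):
    R,W,tip,ax,ex,ey=model(p)
    P={}
    for n,q in dict(mm=(-1,-1),mp=(-1,1),pm=(1,-1),pp=(1,1)).items():
        P["t"+n]=W(tip+.148*ax+.012*(q[0]*ex+q[1]*ey))
        P["c"+n]=W(tip+.0745*ax+.015*(q[0]*ex+q[1]*ey))
        P["k"+n]=W(np.array([q[0]*.0525,q[1]*.0375,.014]))
    return P,W(tip),R@ax
# see how base corners project, for a first guess from screws
import itertools
s=[tri(*pts[k])[0] for k in("s1","s2","s3")]
c=(s[0]+s[2])/2; print("c",c,"d12",np.linalg.norm(s[0]-s[1]),"d23",np.linalg.norm(s[1]-s[2]))
# lean: from plate centre to top
t=tri(*pts["top"])[0];print("lean vec",t-c)
e=s[2]-s[1];yaw=np.arctan2(e[1],e[0]);print("yaw of s2->s3",np.degrees(yaw),"s2->s1",np.degrees(np.arctan2(*(s[0]-s[1])[1::-1])))
for y0 in (yaw,):
    p=[c[0],c[1],y0,0.0];P,tip,ax=full(p)
    for k in P: print(k,((proj("scene",P[k])-[305,205]+.5)*5-.5).round(),((proj("side",P[k])-[275,200]+.5)*5-.5).round()+[400,0])
E
```

```text
ring [0.5673 0.2811 0.0718] 0.21305638209750555
foot [0.5658 0.279  0.0712] 0.02863475217682776
s1 [ 0.4436 -0.1715  0.0151] 0.2034614497102325
s2 [ 0.4547 -0.226   0.0138] 0.25130203777575844
s3 [ 0.5401 -0.2094  0.0129] 0.07233079128121744
top [ 0.4649 -0.1936  0.1579] 0.2351376164088208
c [ 0.4918 -0.1905  0.014 ] d12 0.05562300478644937 d23 0.08701272483107973
lean vec [-0.0269 -0.0031  0.1439]
yaw of s2->s3 11.015516292951256 s2->s1 101.49119358906142
tmm [243. 106.] [576.  78.]
cmm [243. 207.] [611. 239.]
kmm [237. 429.] [578. 494.]
tmp [176.  81.] [518.  49.]
cmp [165. 176.] [543. 201.]
kmp [ 50. 348.] [417. 386.]
tpm [270.  48.] [624.  32.]
cpm [275. 138.] [667. 181.]
kpm [332. 235.] [767. 350.]
tpp [204.  23.] [566.   4.]
cpp [197. 109.] [599. 145.]
kpp [155. 165.] [608. 259.]
```

The ring triangulates to z≈0.072 (true height 0.076). The screws come out at z≈0.014, which is correct, and the handle top at 0.158 (expected 0.162). Next I fit the holder model, then move the wrist camera above the holder.

```bash
cat >> h.py <<'E'
from scipy.spatial.transform import Rotation as Ro
def full(p):
    X,Y,yaw,o=p[:4];R=Ro.from_euler("z",yaw).as_matrix();a=np.radians(18)
    ax=np.array([-np.sin(a),0,np.cos(a)]);ex=np.array([np.cos(a),0,np.sin(a)]);ey=np.array([0,1,0])
    tip=np.array([o,0,.09])-.072*ax;W=lambda q:R@q+[X,Y,0];P={}
    for n,q in dict(mm=(-1,-1),mp=(-1,1),pm=(1,-1),pp=(1,1)).items():
        P["t"+n]=W(tip+.148*ax+.012*(q[0]*ex+q[1]*ey))
        P["c"+n]=W(tip+.0745*ax+.015*(q[0]*ex+q[1]*ey))
        P["k"+n]=W(np.array([q[0]*.0525,q[1]*.0375,.014]))
    return P,W(tip),R@ax,R@ey
def toolrot(ax,ey): # tool z=-ax, tool y=ey
    z=-ax;return Ro.from_matrix(np.stack([np.cross(ey,z),ey,z],1)).as_rotvec()
E
python3 - <<'E'
from h import *
from bench import bot
S=lambda u,v:crop(305,205,5,u,v); D=lambda u,v:crop(275,200,5,u-400,v)
os=dict(kmm=(238,436),kmp=(52,352),kpm=(328,240),tmm=(241,103),tmp=(172,90),tpm=(254,68),tpp=(200,53),cmm=(238,213),cmp=(162,188))
od=dict(kmm=(578,498),kmp=(424,396),kpm=(763,355),tmm=(571,78),tmp=(512,66),tpm=(607,48),tpp=(555,27),cmm=(600,243),cmp=(532,208),cpm=(645,190))
def f(p):
    P=full(p)[0]
    return np.concatenate([proj("scene",P[k])-S(*v)+p[4:6] for k,v in os.items()]+[proj("side",P[k])-D(*v)+p[6:8] for k,v in od.items()]+[np.array(p[4:8])*.5])
r=least_squares(f,[.49,-.19,.19,0,0,0,0,0],loss="soft_l1");p=r.x
print(p,np.degrees(p[2]));print(f(p)[:-4].reshape(-1,2))
P,tip,ax,ey=full(p);print("tip",tip,"grasp",tip+.112*ax,"top",tip+.148*ax,ax)
np.save("p.npy",p)
for sg in(1,-1):
  rv=toolrot(ax,sg*ey);print(sg,rv)
  for d in(.093,.17,.24): print(bot.inverse_kinematics(tip+d*ax,rv))
  for z in (.162,.25): print("bowl",bot.inverse_kinematics([.567,.28,z],toolrot(np.array([0,0,1.]),sg*ey)))
E
```

```text
[ 0.4915 -0.1893  0.2112 -0.004   0.3423  0.9896 -0.0953  1.4269] 12.103350053449711
[[ 0.0997 -0.662 ]
 [-0.4143  0.4276]
 [ 0.1079 -0.6398]
 [-0.2872  3.0277]
 [-0.0799  0.6422]
 [ 2.328  -1.7933]
 [-0.3539 -3.5925]
 [ 0.1929  1.1048]
 [-0.3461  0.0818]
 [ 0.0838  0.2895]
 [-1.7917 -0.5205]
 [-0.0107 -0.2193]
 [-0.9949  2.3224]
 [-0.851  -1.019 ]
 [ 1.3363 -1.2074]
 [ 0.0439 -2.4487]
 [ 0.2907  1.2871]
 [ 0.1405  0.7618]
 [ 2.2666  0.2073]]
tip [ 0.5094 -0.1855  0.0215] grasp [ 0.4756 -0.1927  0.128 ] top [ 0.4647 -0.1951  0.1623] [-0.3021 -0.0648  0.9511]
1 [-0.2982  2.813   0.0472]
[ 0.7025  0.6746 -0.4459  2.2302  1.3774  0.101   0.8006]
[ 0.8694  0.5335 -0.6254  2.1995  0.5553  0.2598  1.6151]
[ 0.9697  0.3949 -0.6751  2.1433  0.18    0.4216  1.9935]
bowl [-0.3074  0.7593 -0.415   1.5692  0.365   0.8908  0.9295]
bowl [-0.301   0.6656 -0.4299  1.4651  0.2968  1.0756  0.9907]
-1 [-3.0536 -0.3237 -0.4836]
[ 0.6925  0.6723 -0.4297  2.2307  1.3665  0.0904 -2.3301]
[ 0.7259  0.4998 -0.4036  2.2059  0.0628  0.209  -1.027 ]
[ 0.6068  0.3419 -0.1625  2.159  -0.3478  0.4192 -0.5968]
bowl [-0.7683  0.7794  0.4481  1.5963 -0.4129  0.8614 -1.5204]
bowl [-0.7914  0.6871  0.4965  1.4941 -0.3556  1.0508 -1.5718]
```

Run:
```python
from h import *
from bench import bot,read_camera
p=np.load("p.npy");P,tip,ax,ey=full(p);rv=toolrot(ax,ey)
q=np.array(bot.current_ee_pos());bot.line_to(q+[0,0,.07])
bot.movep(tip+.25*ax,rv)
pos=np.array(bot.current_ee_pos());rot=Ro.from_rotvec(bot.current_tcp_rot()).as_matrix()
d=read_camera("wrist");M=np.array(d["mount"]);K=d["camera_matrix"]
np.savez("w1.npz",pos=pos,rot=rot)
im=d["image"].copy()
def wp(X):
    c=(rot.T@(X-pos)-M[:3,3])@M[:3,:3]
    return np.array([K[0,2]+K[0,0]*c[0]/-c[2],K[1,2]-K[0,0]*c[1]/-c[2]])
for k,X in P.items():
    u=wp(X);print(k,u.round(1),end=" ");cv2.circle(im,tuple(int(v) for v in u.round()),2,(0,255,0),1)
cv2.imwrite("pics/w1raw.png",d["image"]);cv2.imwrite("pics/w1.png",cv2.resize(im,None,fx=1.55,fy=1.55,interpolation=cv2.INTER_CUBIC))
print(bot.current_t(),pos,bot.current_joints(),bot.current_wrist_force())
```

```text
tmm [238.6 165.7] cmm [238.4 148.6] kmm [221.   94.8] tmp [266.6 165.8] cmp [266.6 148.6] kmp [284.   94.9] tpm [238.9 192.6] cpm [238.7 176. ] kpm [225.  170.8] tpp [266.3 192.6] cpp [266.3 176. ] kpp [279.8 170.8] 3.5583 [ 0.4344 -0.2011  0.2593] [ 0.5568  0.3215 -0.0877  2.151  -0.3954  0.456   2.5977] [ 0.1545  0.5106 -0.261 ]
```

View pics/w1.png

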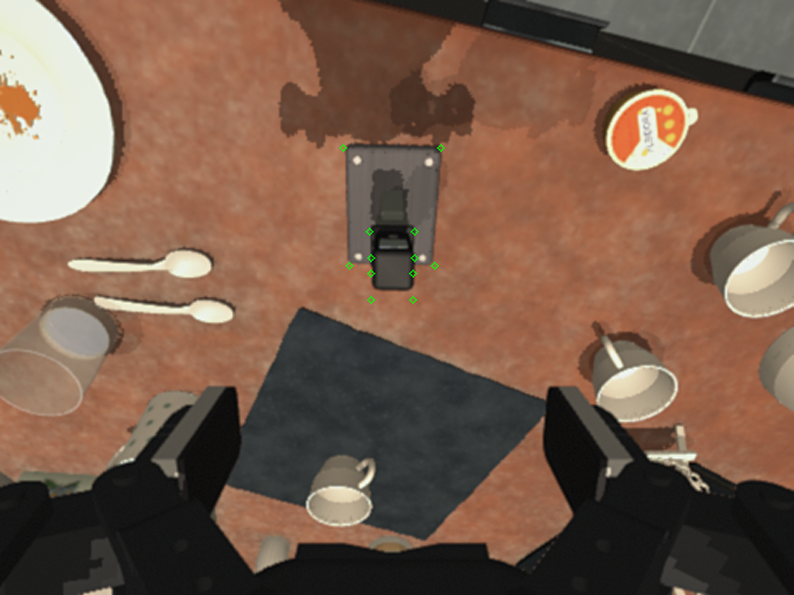

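The wrist view confirms the holder pose. The plate's corners match within about 1 px. The handle's top face, at rows 248–289 of the enlarged view, sits about 5 mm further to holder -x than I predicted. I'll crop in closer.

Run:
```python
import cv2
im=cv2.imread("pics/w1raw.png")[85:195,212:297]
cv2.imwrite("pics/w1c.png",cv2.resize(im,None,fx=5.4,fy=5.4,interpolation=cv2.INTER_CUBIC))
```

```text
(no output)
```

View pics/w1c.png

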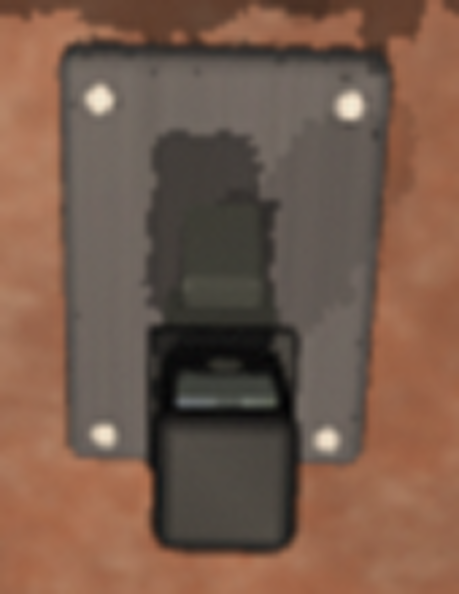

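The top face and the collar are both shifted about 4 mm towards holder -x with almost no tilt. I'll shift the axis by 3.5 mm and grasp.

Run:
```python
from h import *
from bench import bot,read_camera
p=np.load("p.npy");P,tip,ax,ey=full(p);rv=toolrot(ax,ey);ex=np.cross(ey,ax)
tip=tip-.0035*ex+.0005*ey;np.save("tip.npy",tip)
print("ex",ex)
print(bot.line_to(tip+.17*ax,rv,rate=.1))
print(bot.line_to(tip+.093*ax,rv,rate=.06,stop_force=8))
print(bot.current_t(),bot.current_joints(),bot.current_ee_pos(),tip+.093*ax,bot.current_wrist_force())
bot.set_gripper(0.0)
print(bot.current_t(),bot.current_gripper_width(),bot.current_gripper_force(),bot.current_wrist_force(),bot.current_wrist_torque())
```

```text
ex [0.9299 0.1994 0.309 ]
FalseTraceback (most recent call last):
  File "<stdin>", line 7, in <module>
bench.MotionError: the arm cannot follow that straight line within its joint ranges
```

Run:
```python
from h import *
from bench import bot
p=np.load("p.npy");P,t0,ax,ey=full(p);tip=np.load("tip.npy")
print(bot.current_joints(),bot.current_t())
for tl in (0,-4,-8):
  for sg in (1,-1):
    r=Ro.from_rotvec(ey*np.radians(tl));a2=ax
    for d in (.17,.15,.13,.11,.093):
        # keep grasp point on axis; tool tilted by tl about ey
        rv=(r*Ro.from_rotvec(toolrot(ax,sg*ey)));g=tip+(d+.019)*ax;pos=g+rv.as_matrix()[:,2]*.019
        q=bot.inverse_kinematics(pos,rv.as_rotvec());print(tl,sg,d,q)
```

```text
[ 0.6026  0.4836 -0.2131  2.2199 -0.4244  0.2108  2.6129] 4.5083
0 1 0.17 [ 0.6027  0.4842 -0.2134  2.2202 -0.4244  0.2104  2.6129]
0 1 0.15 [ 0.6066  0.5284 -0.2374  2.2296 -0.4285  0.1534  2.6139]
0 1 0.13 [ 0.6088  0.5733 -0.2588  2.2365 -0.432   0.0982  2.6149]
0 1 0.11 [ 0.6096  0.6188 -0.2779  2.2408 -0.4347  0.0452  2.6161]
0 1 0.093 [ 0.6628  0.6662 -0.3761  2.2411  1.4558  0.0531  0.7254]
0 -1 0.17 [ 0.4493  0.4814  0.0138  2.2275 -0.8375  0.2706 -0.1049]
0 -1 0.15 [ 0.4415  0.5247  0.0119  2.2375 -1.0003  0.2349  0.0541]
0 -1 0.13 [ 0.5663  0.5698 -0.1935  2.2384 -0.7428  0.1162 -0.214 ]
0 -1 0.11 [ 0.6999  0.6333 -0.4195  2.2374  0.9508  0.0842 -1.9125]
0 -1 0.093 [ 0.6628  0.6662 -0.3761  2.2411  1.4558  0.0531 -2.4162]
-4 1 0.17 [ 0.7617  0.5007 -0.3962  2.2666 -0.4117  0.1065  2.6243]
-4 1 0.15 [ 0.7543  0.5474 -0.4082  2.2767 -0.4142  0.047   2.6262]
-4 1 0.13 [ 1.1859  0.8648 -1.2528  2.265   1.4857  0.6396  0.7114]
-4 1 0.11 [ 1.1641  0.9192 -1.2514  2.2701  1.5651  0.677   0.6459]
-4 1 0.093 [ 1.1474  0.9658 -1.2509  2.2723  1.6245  0.7106  0.6009]
-4 -1 0.17 [ 0.76
[... 315 characters left out ...]
1062  2.4482]
-8 1 0.17 [ 1.0575  0.5861 -0.8074  2.3072  1.4566  0.1498  0.777 ]
-8 1 0.15 [ 1.2424  0.8175 -1.2474  2.3087  1.5672  0.5428  0.655 ]
-8 1 0.13 [ 1.2173  0.8738 -1.246   2.3166  1.6577  0.5879  0.577 ]
-8 1 0.11 [ 1.195   0.9311 -1.2461  2.3215  1.7326  0.6358  0.5176]
-8 1 0.093 [ 1.1782  0.9802 -1.2468  2.3235  1.7865  0.6773  0.4795]
-8 -1 0.17 [ 1.0575  0.5861 -0.8074  2.3072  1.4566  0.1498 -2.3646]
-8 -1 0.15 [ 0.7988  0.5605 -0.4191  2.3275  3.9308  0.0908  1.4609]
-8 -1 0.13 [ 0.7789  0.6081 -0.4122  2.3359  3.5438  0.1306  1.8501]
-8 -1 0.11 [ 0.7628  0.6566 -0.41    2.3412  3.3478  0.1773  2.0486]
-8 -1 0.093 [ 0.7506  0.6979 -0.409   2.3433  3.2518  0.2179  2.1472]
```

Run:
```python
from h import *
from bench import bot
p=np.load("p.npy");P,t0,ax,ey=full(p);tip=np.load("tip.npy")
for tl in (6,10):
  for sg in (1,-1):
    for d in (.20,.17,.13,.093):
        rv=Ro.from_rotvec(ey*np.radians(tl))*Ro.from_rotvec(toolrot(ax,sg*ey));g=tip+(d+.019)*ax;pos=g+rv.as_matrix()[:,2]*.019
        print(tl,sg,d,rv.as_matrix()[:,2],bot.inverse_kinematics(pos,rv.as_rotvec()))
  # final: probe upright, gripper tilted by tl about probe y; sweep yaw
  for yaw in range(-180,180,30):
    y=np.array([-np.sin(np.radians(yaw)),np.cos(np.radians(yaw)),0]);rv=Ro.from_rotvec(y*np.radians(tl))*Ro.from_rotvec(toolrot(np.array([0,0,1.]),y))
    print("bowl",yaw,bot.inverse_kinematics([.567,.28,.19],rv.as_rotvec()))
```

```text
6 1 0.2 [ 0.2033  0.0436 -0.9781] [ 0.3893  0.4301  0.0449  2.1304 -0.3452  0.4352  2.5136]
6 1 0.17 [ 0.2033  0.0436 -0.9781] [ 0.4036  0.4883  0.0058  2.1475 -0.3624  0.3557  2.5214]
6 1 0.13 [ 0.2033  0.0436 -0.9781] [ 0.4195  0.5691 -0.0435  2.1622 -0.3804  0.2543  2.5281]
6 1 0.093 [ 0.2033  0.0436 -0.9781] [ 0.4296  0.646  -0.0831  2.1672 -0.395   0.1669  2.534 ]
6 -1 0.2 [ 0.2033  0.0436 -0.9781] [-0.0034  0.5078  0.6557  2.148  -0.8696  0.6015 -0.0569]
6 -1 0.17 [ 0.2033  0.0436 -0.9781] [ 0.1236  0.5282  0.4387  2.1607 -0.8488  0.4751 -0.1076]
6 -1 0.13 [ 0.2033  0.0436 -0.9781] [ 0.2484  0.5839  0.2235  2.1705 -0.8414  0.3333 -0.1423]
6 -1 0.093 [ 0.2033  0.0436 -0.9781] [ 0.3681  0.6475  0.0141  2.1701 -0.6997  0.1939 -0.3015]
bowl -180 [-1.0804  0.9153  1.086   1.6923 -0.9311  1.0142 -1.2723]
bowl -150 [-1.0551  0.9175  1.1003  1.7052 -0.9975  1.05   -0.6753]
bowl -120 [-0.9432  0.8238  0.8717  1.6807 -0.8537  0.965  -0.2646]
bowl -90 [-0.9105  0.844   0.8721  1.6317 -0.8528  1.0474  0.2583]
bowl -60 [-0.9319  0.9217  1.0003  1.5702 -0.9157  1.2022  0.8231]
bowl -30 [-0.8
[... 1307 characters left out ...]
4  1.7825 -0.8996  0.8086 -0.7448]
bowl -120 [-0.9326  0.803   0.8712  1.7473 -0.9521  0.9167 -0.1544]
bowl -90 [-0.9122  0.8749  0.9648  1.6672 -0.9987  1.1128  0.4055]
bowl -60 [-0.856   0.889   0.8977  1.5601 -0.8977  1.1978  0.8215]
bowl -30 [-0.7876  0.8702  0.7249  1.4539 -0.7031  1.2134  1.1527]
bowl 0 [-0.7524  0.8607  0.5796  1.378  -0.5148  1.2236  1.4934]
bowl 30 [-0.741   0.8431  0.4507  1.3529 -0.3333  1.2     1.8473]
bowl 60 [-0.7365  0.8094  0.3281  1.3849 -0.1584  1.1305  2.2087]
bowl 90 [-0.719   0.7613  0.2026  1.4634  0.0093  1.0213  2.5716]
bowl 120 [-0.4126  0.7305 -0.4076  1.55    0.5257  1.0088  2.6284]
bowl 150 [-1.1395  0.9222  1.0855  1.6927 -0.8416  0.9464 -1.9008]
```

Run:
```python
from h import *
from bench import bot,read_camera
p=np.load("p.npy");P,_,ax,ey=full(p);tip=np.load("tip.npy")
R=Ro.from_rotvec(ey*np.radians(6))*Ro.from_rotvec(toolrot(ax,ey));rv=R.as_rotvec();z=R.as_matrix()[:,2]
at=lambda d:tip+(d+.019)*ax+z*.019
bot.line_to(at(.17),rv,rate=.05)
print(bot.line_to(at(.093),rv,rate=.06,stop_force=8))
print(bot.current_t(),bot.current_joints(),np.array(bot.current_ee_pos())-at(.093),bot.current_wrist_force())
bot.set_gripper(0.0)
print(bot.current_t(),bot.current_gripper_width(),bot.current_gripper_force(),bot.current_wrist_force(),bot.current_wrist_torque())
d=read_camera("side");cv2.imwrite("pics/g1.png",cv2.resize(d["image"][170:300,240:400],None,fx=4,fy=4,interpolation=cv2.INTER_CUBIC))
```

```text
False
6.2917 [ 0.4307  0.6453 -0.0847  2.1671 -0.3888  0.1667  2.5279] [ 0.0001 -0.0002  0.0004] [-0.8433  0.2843  0.2876]
6.8833 0.0226328221924898 58.799620270729065 [-2.0058  0.6876  5.0542] [-0.0039  0.2995  0.0438]
```

View pics/g1.png

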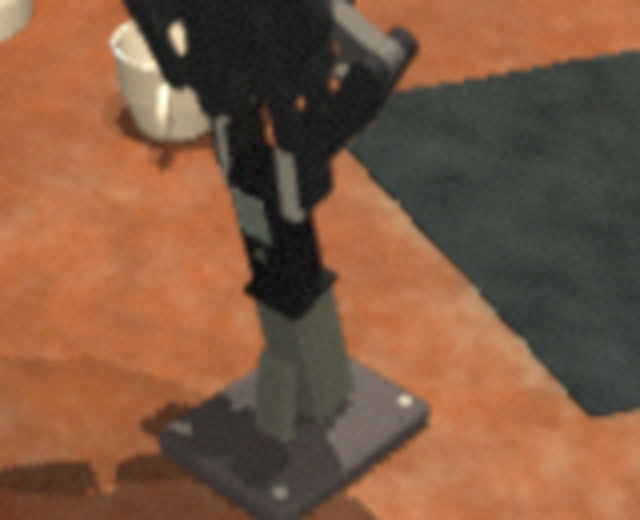

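Gripped: opening 22.6 mm, force 59 N, and the image shows the fingers on both sides of the handle with the collar still seated. Now I draw it out and carry it to above the bowl.

```bash
cat >> h.py <<'E'
def upright(yaw,tl=6,corr=None):
    y=np.array([-np.sin(np.radians(yaw)),np.cos(np.radians(yaw)),0])
    R=Ro.from_rotvec(y*np.radians(tl))*Ro.from_rotvec(toolrot(np.array([0,0,1.]),y))
    return R if corr is None else Ro.from_rotvec(corr)*R
def tcp_for(tippt,R,d=.112): # TCP for a probe (axis vertical) with its tip at tippt
    return np.asarray(tippt)+[0,0,d]+.019*R.as_matrix()[:,2]
E
python3 - <<'E'
from h import *
from bench import bot,read_camera
p=np.load("p.npy");P,_,ax,ey=full(p)
q=np.array(bot.current_ee_pos())
bot.line_to(q+.03*ax,rate=.06);print(bot.current_wrist_force(),bot.current_gripper_width())
bot.line_to(q+.11*ax,rate=.12);print(bot.current_wrist_force(),bot.current_wrist_torque(),bot.current_gripper_width())
bot.line_to(q+.11*ax+[0,0,.07],rate=.15)
R=upright(30);X=tcp_for([.567,.281,.13],R)
bot.movep(X+[0,0,.04],R.as_rotvec())
bot.line_to(tcp_for([.567,.281,.106],R),rate=.1);bot.hold(.3)
ims=[]
for n,x,y in(("scene",150,50),("side",176,70)):
    d=read_camera(n);cv2.imwrite(f"pics/h_{n}.png",d["image"]);ims.append(cv2.resize(d["image"][y:y+120,x:x+80],None,fx=5,fy=5,interpolation=cv2.INTER_CUBIC))
cv2.imwrite("pics/h1.png",np.hstack(ims))
print(bot.current_t(),bot.current_ee_pos(),tcp_for([.567,.281,.106],R),bot.current_wrist_force(),bot.current_joints())
E
```

```text
[-0.5565  0.5995 -1.2577] 0.022731062688760413
[-0.313  -1.3065 -1.8997] [-0.0668  0.2675 -0.0528] 0.022608876141777187
12.05 [0.5654 0.2801 0.1994] [0.5653 0.28   0.1991] [-0.2531  0.2474 -0.6415] [-0.5646  0.748   0.063   1.4234 -0.0478  1.076   1.6032]
```

View pics/h1.png

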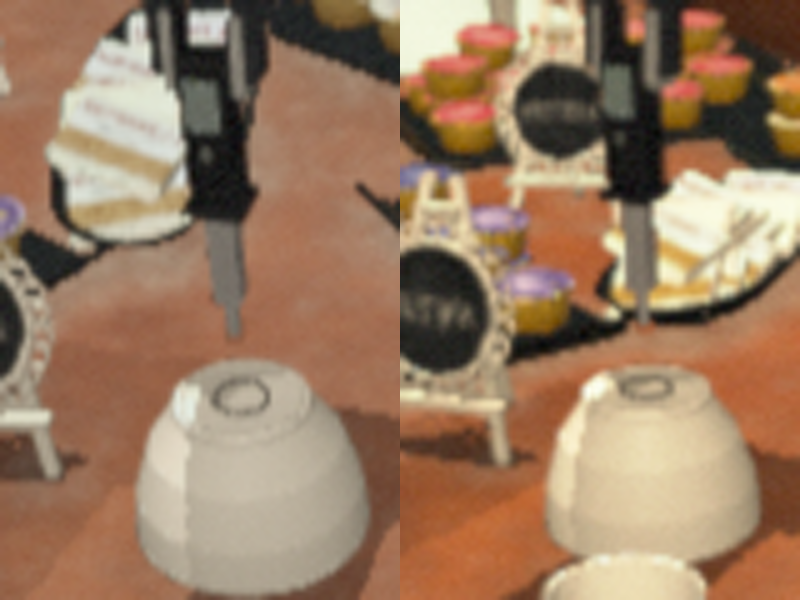

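The probe hangs above the bowl. In the scene crop the tip is at (234,337) and the ring at (241,397). In the side crop the tip is at (643,322) and the ring at (648,386). I'll compute the tilt and the offset.

Run:
```python
from h import *
S=lambda u,v:crop(150,50,5,u,v);D=lambda u,v:crop(176,70,5,u-400,v)
ims={n:cv2.cvtColor(cv2.imread(f"pics/h_{n}.png"),cv2.COLOR_BGR2GRAY) for n in("scene","side")}
for n,rows,c0 in(("scene",(95,98,101,104,112,115),197),("side",(114,117,120,124,128,131),224)):
    for r in rows: print(n,r,ims[n][r,c0-8:c0+9])
tip=tri(S(234,337),D(643,322));ring=tri(S(241,397),D(648,386));col=tri(S(222,216),D(636,200))
print(tip,ring,col);a=col[0]-tip[0];print(a,np.linalg.norm(a))
t=tip[0]
for L in(.077,):
    for v in ([0,0,1],):
        print("vertical would give collar at",(proj("scene",t+[0,0,L])-[150,50]+.5)*5,(proj("side",t+[0,0,L])-[176,70]+.5)*5+[400,0])
```

```text
scene 95 [127 127 114 114 113 105 107  99  83 108 135 136 136 131 131 132 131]
scene 98 [129 130 125 115 115 112 116 112  89 108 132 137 132 132 133 132 129]
scene 101 [140 135 116 116 114 114 112 114  86  93 133 135 134 131 131 132 130]
scene 104 [138 133 132 116 113 112 112 114 103  86 115 127 128 129 128 129 128]
scene 112 [120 124 126 126 126 125 118 117 105 119 121 121 119 121 121 121 121]
scene 115 [122 122 124 128 125 121 113 115 109 106 116 120 118 121 119 123 121]
side 114 [132 134 154 178 129 117 119 122 115 105 154 225 234 229 220 219 223]
side 117 [164 216 226 213 187 127 113 121 117  98 106 154 215 227 232 237 240]
side 120 [119 143 178 215 224 137 121 116 116  99 104 136 175 177 177 175 185]
side 124 [ 77  52 105 191 217 137 118 114 115 110 108 169 233 238 235 230 215]
side 128 [ 35  62 126 175 170 149 137 122 121 133 162 171 172 173 180 183 181]
side 131 [140 158 167 116 118 123 120 104 124 134 159 164 168 176 169 164 134]
(array([0.5641, 0.277 , 0.1109]), np.float64(0.40542245544939703)) (array([0.5663, 0.2794, 0.0738]), np.float64(0.32791851172177644)) (array([0.5637, 0.2762, 0.1767]), np.float64(0.350045456996952))
[-0.0003 -0.0008  0.0657] 0.06575269666033196
vertical would give collar at [220.7137 191.974 ] [633.3279 179.8709]
```

The probe's axis is within about 1° of vertical. The tip needs to move (+2.2, +2.4) mm. I'll correct that, then step down while watching the wrist force.

Run:
```python
from h import *
from bench import bot
def F():
    v=[]
    for _ in range(6): bot.hold(.02);v.append(bot.current_wrist_force())
    return np.mean(v,0),np.std(v,0)
q=np.array(bot.current_ee_pos())+[.0022,.0024,0]
bot.line_to(q,rate=.03);q=q.copy();q[2]-=.024
print(bot.line_to(q,rate=.05,stop_force=2));bot.hold(.2)
f0,s=F();print("base",f0,s,bot.current_t(),bot.current_ee_pos())
for i in range(12):
    q[2]-=.002;bot.line_to(q,rate=.02);f,_=F();df=f-f0
    print(np.array(bot.current_ee_pos())[2].round(5),df)
    if df[2]>.9: break
print(bot.current_t())
```

```text
False
base [-0.2033 -0.0761 -0.8194] [0.5754 0.5216 0.3482] 13.25 [0.5677 0.2826 0.1756]
0.17331 [ 0.2436  0.0108 -0.6459]
0.17132 [ 0.2594  0.3571 -0.3471]
0.16934 [ 0.8053  0.0149 -0.4858]
0.1674 [ 0.4153 -0.34   -0.0152]
0.16544 [0.4245 0.192  0.7256]
0.16342 [0.2236 0.0902 1.3087]
15.35
```

Run:
```python
from h import *
from bench import bot,read_camera
q=np.array([.5676,.2825,.1624]);bot.line_to(q,rate=.02);bot.hold(.1)
v=[]
for _ in range(40): bot.hold(.02);v.append(bot.current_wrist_force())
print(np.mean(v,0),bot.current_ee_pos(),bot.current_gripper_width())
ims=[]
for n,x,y in(("scene",170,85),("side",196,100)):
    d=read_camera(n);cv2.imwrite(f"pics/e_{n}.png",d["image"]);ims.append(cv2.resize(d["image"][y:y+60,x:x+50],None,fx=8,fy=8,interpolation=cv2.INTER_CUBIC))
cv2.imwrite("pics/e1.png",np.hstack(ims));print(bot.current_t())
```

```text
[0.2376 0.2077 0.5379] [0.5676 0.2825 0.1624] 0.022949668077934644
16.4667
```

View pics/e1.png

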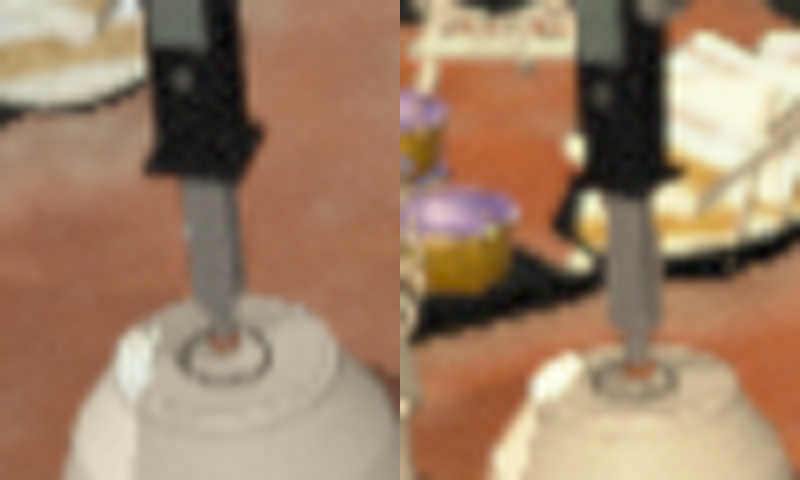

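The copper disc is on the bowl inside the ring but looks off-centre. In the scene crop it is at (224,340) against ring centre (224,355), and in the side crop at (637,371) against (635,379). The sleeve-to-disc gap has shrunk by about 7 mm, so it is touching. I'll measure the offset from colour.

Run:
```python
from h import *
for n,(r0,r1,c0,c1) in dict(scene=(122,136,188,208),side=(140,153,216,234)).items():
    im=cv2.imread(f"pics/e_{n}.png").astype(int)[r0:r1,c0:c1]
    print(n,"R-B rows",r0,"cols",c0);print(im[...,2]-im[...,0]);print("G");print(im[...,1])
```

```text
scene R-B rows 122 cols 188
[[79 77 73 68 57 51 22 17 13 14 14 19 31 37 41 42 44 52 64 66]
 [76 69 57 42 35 33 27 21 17 14 15 22 28 29 30 29 30 34 37 35]
 [58 42 36 30 29 28 28 25 21 14 15 24 28 27 27 29 28 29 27 24]
 [37 28 29 29 29 27 29 26 20 16 15 23 26 26 27 27 27 30 29 30]
 [27 23 27 27 27 27 25 24 28 21 22 37 27 23 25 29 29 29 29 29]
 [22 22 27 29 27 24 22 27 51 47 50 54 32 29 23 25 30 29 30 30]
 [19 25 27 28 24 19 27 29 46 61 58 44 32 30 27 23 29 30 30 30]
 [12 24 29 27 20 21 26 27 32 36 36 34 30 30 28 22 30 29 30 30]
 [13 26 30 30 23 20 29 28 31 29 29 30 30 29 27 22 29 30 29 29]
 [13 27 31 31 29 22 26 26 29 29 27 27 27 26 22 27 29 30 29 29]
 [15 27 30 31 29 28 27 24 25 26 25 23 25 28 27 29 29 30 31 30]
 [25 31 30 30 30 29 31 28 28 27 29 27 28 28 29 29 30 30 31 29]
 [28 30 30 30 30 30 30 29 29 29 28 30 29 30 29 30 29 31 30 30]
 [29 31 30 28 29 29 30 28 30 28 29 30 29 29 29 29 31 29 30 29]]
G
[[ 94  95  97 104 113 132 126 117 112 113 114 121 148 155 151 147 147 131
  121 122]
 [ 97 102 119 141 148 153 144 126 112 111 112 132 159 162 159 161 164 155
  151 154]
 [115 140 148 158
[... 2284 characters left out ...]
148 153 159 151 131 116]
 [190 209 164 159 172 165 161 152 120 122 121 137 156 160 165 160 149 144]
 [237 243 218 168 167 145 126 117  99 109 109 110 131 143 149 150 154 160]
 [249 242 201 152 128 126 130 122 101  98 104 124 148 123 144 172 177 175]
 [248 222 179 156 113 133 146 140 132 129 127 146 165 133 137 182 187 187]
 [230 200 183 167 124 136 148 149 152 161 144 141 147 132 146 184 187 187]
 [197 188 187 180 160 155 144 147 145 145 136 138 142 158 169 186 184 187]
 [189 185 186 183 180 175 164 163 161 159 158 167 172 177 179 182 181 184]
 [194 192 187 184 181 184 182 183 181 180 183 183 180 178 182 193 189 187]
 [191 190 191 199 199 208 206 203 204 209 211 210 201 197 192 197 196 191]]
```

The tip sits about (+4, +3.6) mm from the ring's centre, and dead reckoning agrees. I'll lift clear, take a new force baseline, shift and press again.

Run:
```python
from h import *
from bench import bot,read_camera
def F(n=35):
    v=[]
    for _ in range(n): bot.hold(.02);v.append(bot.current_wrist_force())
    return np.mean(v,0)
q=np.array([.5676,.2825,.1624]);up=q+[0,0,.012]
bot.line_to(up,rate=.04);up+=[-.0038,-.0036,0];bot.line_to(up,rate=.03);bot.hold(.15)
f0=F()
for z in(.1644,.1624):
    bot.line_to([up[0],up[1],z],rate=.02);bot.hold(.15);print(z,F()-f0)
for n,(r0,r1,c0,c1) in dict(scene=(122,136,188,208),side=(140,153,216,234)).items():
    d=read_camera(n);cv2.imwrite(f"pics/f_{n}.png",d["image"]);im=d["image"].astype(int)[r0:r1,c0:c1]
    print(n);print(im[...,2]-im[...,0])
ims=[cv2.resize(cv2.imread(f"pics/f_{n}.png")[y:y+60,x:x+50],None,fx=8,fy=8,interpolation=cv2.INTER_CUBIC) for n,x,y in(("scene",170,85),("side",196,100))]
cv2.imwrite("pics/f1.png",np.hstack(ims));print(bot.current_t(),bot.current_ee_pos())
```

```text
0.1644 [-0.0844  0.0657  1.2734]
0.1624 [0.0348 0.1697 1.8298]
scene
[[82 81 76 71 60 45 19 14 15 16 14 13 24 38 40 41 44 51 62 66]
 [75 68 56 41 37 32 18 14 15 15 14 16 24 30 30 30 30 34 38 35]
 [57 42 37 29 29 28 22 19 15 14 15 20 28 28 28 28 28 29 29 24]
 [37 30 28 27 28 27 26 24 18 15 16 20 27 25 26 28 28 29 28 28]
 [28 28 29 28 29 27 24 21 19 16 15 25 26 23 24 27 27 28 27 26]
 [26 26 30 27 27 22 23 26 34 20 21 47 31 28 21 25 29 28 30 30]
 [23 27 27 29 25 20 26 29 50 43 42 60 33 32 28 21 30 29 30 30]
 [21 24 27 27 20 18 27 30 51 63 60 52 31 29 27 22 29 29 28 30]
 [23 26 28 27 21 18 26 27 36 42 39 35 30 29 26 23 30 30 29 29]
 [24 30 28 29 27 23 25 25 25 27 28 30 28 26 23 27 29 28 30 31]
 [25 30 31 31 31 30 28 24 24 24 27 24 26 25 28 29 29 31 30 29]
 [27 30 30 30 31 30 29 29 28 27 27 27 28 27 27 30 31 30 30 27]
 [29 31 30 30 29 30 29 29 29 28 28 28 29 28 29 30 29 30 30 29]
 [29 30 30 28 29 31 29 30 29 29 29 29 29 30 29 29 30 31 30 30]]
side
[[ 86  89  90  91  83  61  25  24  22  26  22  38  74  86  87  91  88  90]
 [ 97  95  97 100  96  80  41  25  24  24  32  62  87  96  96  97  9
[... 163 characters left out ...]
 62  66  62  59  52  50  46  30  30  38  50  48  50  51  55  61  67]
 [ 54  48  49  48  45  44  40  42  30  31  39  34  39  42  44  46  48  50]
 [ 48  54  48  44  41  36  41  54  62  72  75  39  37  37  38  46  49  45]
 [ 41  55  47  42  30  40  44  57  84  92  78  48  48  37  37  51  50  52]
 [ 51  54  52  49  35  37  38  44  58  63  54  40  41  40  46  57  57  54]
 [ 56  59  60  53  49  45  41  38  40  42  40  39  42  49  54  57  52  55]
 [ 54  56  55  56  56  55  49  50  48  47  48  50  53  55  57  55  56  56]
 [ 57  59  57  56  54  58  54  53  54  54  55  57  56  55  58  58  60  59]
 [ 56  59  59  59  59  58  58  59  59  59  59  60  58  60  60  59  59  57]]
20.4417 [0.5638 0.2789 0.1624]
```

View pics/f1.png

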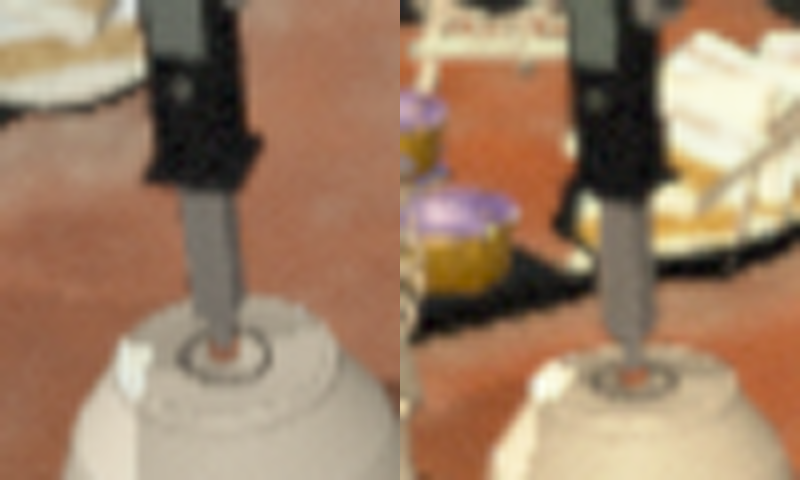

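The tip is now centred in the ring: the disc is at (222,350) against the ring at (224,355) in the scene crop, and (634,378) against (635,379) in the side crop. The bowl hasn't moved, the probe is upright to within about 1°, and the push is 1.83 N. I'll go 0.8 mm deeper to reach half travel, then hand in.

Run:
```python
from bench import bot,workorder
bot.line_to([.5638,.2789,.1616],rate=.01);bot.hold(.3)
print(bot.current_t(),bot.current_ee_pos(),bot.current_wrist_force(),bot.current_gripper_width())
print(workorder.finish_job())
```

```text
20.9917 [0.56378539 0.27893072 0.1616062 ] [-0.71707853 -0.23047625  0.52638583] 0.022686510958344338
the job is handed in; nothing more can be done
None
```

I handed the job in at about 21 s: the thermometer is held upright (within about 1°) on the bowl, its tip about 2 mm from the ring's centre and pushed in about 7 mm (estimated from the force measured 0.8 mm higher), and the bowl did not visibly move; I did not re-check the cups or jam with the cameras afterwards.

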